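# Clamp the cork block with the wing nut

## Robot

A 7-joint arm with a two-finger parallel gripper is mounted at the origin on a cart in front of the work surface, level with it; the furniture and walls round the work are solid. World frame = base frame: x ahead of the robot, y to its left, z up, the work surface at z = 0. Lengths are in m, angles in rad, forces in N, time in s.
With the tool pointing down it reaches from about 0.425 to 0.925 m from the base axis. Payload 6.8 kg.
Tool frame: the origin (TCP) lies midway between the tips of the shut fingers; the grasp point (between the pads) lies 19 mm behind it; z points along the fingers, x is the direction in which the jaws open and shut, and the axes are right-handed (so a half turn about z gives the same grasp; the last joint's range is limited). The gripper opens to 85 mm and grips with 20 to 120 N. Pads are 22 mm wide; open, the fingers measure 114 mm over their backs; the gripper's body (76 mm by 85 mm) begins 54 mm behind the grasp point. The pads swing forward as they close: fully open they stand 13 mm farther back than shut.
Start: joints at [1.144, 0.477, 0.022, 1.555, -0.011, 1.109, -0.083], TCP at [0.212, -0.641, 0.231] pointing down, gripper open.
Joint ranges: [-2.96, 2.96], [-0.34, 2.1], [-1.41, 1.46], [0.24, 2.44], [-1.37, 4.51], [0.17, 1.92], [-2.96, 2.96]. Speed limits (rad/s): [2.39, 2.39, 3.14, 3.14, 3.14, 3.14, 3.14].

## Interface

Orientations are given as a unit quaternion [w, x, y, z].
In Python, from station import bot gives the robot as it stands.
- The arm moves only by the tool step_arm, never from a script. Its argument "increments" is a list of rows, each a list of 7 numbers: the shift along the tool's x, y, z in cm, then the turn, a rotation vector about the tool's x, y, z in degrees, then the closure, from 0 (fully open) to 1 (shut). A call has 1 to 20 rows; each row shifts and turns the commanded pose from where the row before left it, along the tool's axes as they then stand; what a row does not reach is not made up. A row lasts 1/10 s, in which the tool goes at most 50 mm and 8.59 degrees, less where a joint would pass 70% of its speed; a pose out of reach is approached as far as the arm can. A call is refused whole if a number of a shift passes 5 or a number of a turn 8.59, either way. A call with a gripper value outside its range is refused whole. The fingers move at their own pace and stop on an object; "squeeze" is the grip in N (left out, the last holds). Time passes only in rows, so rows that do not move let the fingers close. It gives the time, the measured TCP pose, the force and the opening at its end, in the units of the state.
- bot.get_obs(): the state, without advancing time (a new reading comes with each control period).
- bot.read_camera(name): name is "scene" or "top" or "wrist"; returns a dict with "pixels" (384x512x3 uint8, red, green, blue), "vertical_fov" (degrees; the focal length in pixels is half the picture's height over the tangent of half this angle, whatever the lens; pixels are square), "cx", "cy" (the principal point, pixels), "camera_from_world" (4x4, takes a point from world to camera coordinates). Camera axes: x right, y down, z forward; pixel columns grow to the right and rows downward; lengths in m; the calibration is good to about 2 mm. A picture is of the moment at which its call begins. There is no depth.
- bot.hand_in(): hands the job in, once; it reports no verdict.
Trained networks look in a picture, given as the dict that the camera call returned (one of the last four; its "shot" number tells which), for a name from the list of things; names that differ only in an ending like _2 or _b are one class to them, and where a whole thing is asked for, a point or a joint stands for the part that bears it (a point fixed in the world has none). Each returns a list of dicts, best first, with "score" (0 to 1); they miss things now and then, are a little off and sometimes report something else, mostly with a low value. They report only what shows in the picture. A call takes as long as a camera call.
- bot.find_in(picture, query): "point" ([column, row] in pixels, amid what is visible of it).
- bot.cut_out(picture, query): "pixels" (384x512 bool, what is visible of it) and "point" ([column, row] in pixels, amid what is visible of it).
- bot.pinpoint(picture, query): "point" ([column, row] in pixels: a listed point, or the origin of a listed thing).
The state is a dict: "t": time; "q": joint angles; "joint_vel": joint speeds; "joint_torque": joint torques, N m; "eef_pos": TCP position; "tool_rot": TCP orientation; "contact_force": force on the tool from outside, world axes, zero at the start; "torque": the same for the moment, N m; "gripper_width": opening from 0.0 (shut) to 1.0 (fully open).
Only numpy, scipy, OpenCV 4.12 (cv2) and the standard library are available. Lean on these libraries where they do the work, as an engineer would, in place of code of your own. Each camera call takes 0.05 s, during which the arm holds its last target.

## Task

The cork block is to be held in the grey boring clamp: push it along the clamp with the fingertips until its end is fully home against the upright column, and only then tighten the wing nut on top (clockwise from above), pushing its wings round from the side, stroke by stroke, with the shut fingertips, until the rubber foot presses firmly on the cork. Only push: do not grip the block or the nut or lift anything, do not force the nut, and leave the glassware and bottles beside the clamp where they are.

Things in the scene. Friction and masses are not known exactly. Their poses are not given: they have to be found in the camera images.
- clamp: Grey cork-boring clamp, bolted down. Origin: on the table under the nut's axis; x axis level, from the open end to the upright column, z up. In its frame (mm): base plate x -123 to 58, 90 wide, 6 thick (the block slides on it); guide rails x -40 to 40, 20 high, 62 apart; arm 30 wide over the channel, x -27 to 40, z 64 to 78, washer on it to z 80, then the nut.
- stop_face (a point): Middle of the column's face that stops the block: x = 40 mm, z = 21 mm in the clamp's frame. The column is 50 mm wide, 18 mm thick and rises to z 125, so a finger cannot go full circle round the nut; the space beside the nut and on the side away from the column is free.
- screw_axis (a point): Fixed point on the nut's vertical axis, half-way up the wings (97 mm above the table). Axes as the clamp's.
- wing_tip (a point): Outer end of one of the nut's two equal, opposite wings, 29 mm from the axis, half-way up. Each wing is an upright disc 22 mm across, 5 mm thick, centred 18 mm from the axis, 86 to 108 mm above the table; hub radius 9.5 mm below, 7.5 mm above. A stud of radius 4 mm stands up to z 112 at joint value 0 and sinks as the nut turns; the nut keeps its height.
- wing_nut (a joint): Turn of the wing nut in rad; grows clockwise seen from above, 0 to 11. At 0 the listed wing lies along the clamp's +x. Starts at 0 to 2. It turns against friction of 0.04 N m (about 2 N at a wing) and stays where it is left. A full turn lowers the foot by 6 mm.
- clamp_pad: Rubber foot, a disc of radius 11 mm under the arm on the nut's axis; origin at the centre of its underside, 40 mm above the table at nut value 0. It meets the block (top 36 mm above the table) at nut value 4.2; after that its spring (1.5 N per mm) is compressed: 1.5 N at 5.25, and so on to 9.7 N at the nut's end of 11.
- cork_block: The loose cork block, 150 x 56 x 30 mm, 40 to 85 g, lying on the clamp's base plate between the rails, 25 to 45 mm short of the column at the start. Origin: centre of its underside; its y axis is its length, either way along the clamp's x axis.
- cork_center (a point): Centre of the cork block, 15 mm above its underside. Fully home it lies at x = -35 mm in the clamp's frame; the near end of the block is then at x = -110 mm.
- bottle_small: Bystander: small bottle with cap, 56 mm across, 105 high; origin at the centre of its underside.
- amber_bottle: Bystander: dark dropper bottle, 47 mm, 132 high; origin at the centre of its underside.
- petri_60: Bystander: small petri dish, 70 mm across, 17 high; origin at the centre of its underside.
- vial_open: Bystander: open glass vial, 35 mm across, 66 high; origin at the centre of its underside.

How it is judged:
On the way, in this order (a step that is already met when the one before it is completed fails the run):
1. the cork block is pushed home against the column, the foot not yet on it (x of cork_center in the frame of clamp above -0.039 m), for 0.2 s.
2. the nut is tightened: the foot presses on the block (x of cork_center in the frame of clamp above -0.039 m and contact force between clamp_pad and cork_block above 1.5 N), for 0.2 s.
At the end, for the whole second after the job is handed in: The block's end is within 4 mm of the column, the foot presses on it with more than 1.5 N, and the nut is at rest (under 0.1 rad/s) (all of step 2 and velocity of joint wing_nut between -0.1 and 0.1 rad/s); the robot touches nothing.
It fails at once if the cork block is lifted (more than 12 mm) (height (world z) of cork_center above 0.033 m).
It fails at once if the block is gripped (touched while the grasp point between the pads is inside it) (x of the grasp point in the frame of cork_center between -0.026 and 0.026 m and y of the grasp point in the frame of cork_center between -0.07 and 0.07 m and z of the grasp point in the frame of cork_center below 0.012 m and contact force between the fingers and cork_block above 0.5 N).
It fails at once if the nut is gripped or forced (fingers press on it with more than 25 N) (contact force between the fingers and wing_nut above 25 N).
It fails at once if a bottle, vial or dish beside the clamp is shifted more than 20 mm or tipped (distance of any of bottle_small, amber_bottle, petri_60, vial_open from where it was at the start of the episode above 0.02 m or angle between any of bottle_small, amber_bottle, petri_60, vial_open's own z axis and vertical above 0.4 rad).
It also fails if it takes over 54 s, if anything falls off the work surface, if the arm or the gripper's body presses on something with over 40 N, if the wrist force passes 120 N, or if a joint passes its speed limit or range.

## Working session

There is one attempt and no reset: what is moved stays moved. The work goes in short steps, Python scripts to look and compute and a tool call to move; the robot and the scene stay as the last step left them, time stands still between calls to the robot, and variables do not carry over. Pictures are saved under pics/ and viewed, and the job is handed in when it is done.

Besides the shell and the picture viewer there is one more tool, called after "Call:" by a JSON object that holds its "name" and its "arguments". step_arm: Moves the arm, as the interface text tells. Its arguments: {"type":"object","properties":{"increments":{"type":"array"},"squeeze":{"type":"number"}},"required":["increments"]}

```bash
ls; mkdir -p pics; python3 - <<'E'
from station import bot
import cv2,numpy as np
o=bot.get_obs(); print({k:np.round(v,3) for k,v in o.items()})
for n in ["scene","top"]:
    p=bot.read_camera(n); cv2.imwrite(f"pics/{n}0.png",p["pixels"][:,:,::-1])
    print(n,p["vertical_fov"],p["cx"],p["cy"],np.round(p["camera_from_world"],3).tolist())
    for q in ["screw_axis","stop_face","wing_tip","cork_center","clamp","cork_block","wing_nut","bottle_small","amber_bottle","petri_60","vial_open"]:
        try: print(q,[(np.round(d["point"],1).tolist(),round(d["score"],2)) for d in bot.pinpoint(p,q)][:3])
        except Exception as e: print(q,e)
E
```

```text
pics
{'t': np.float64(0.0), 'q': array([ 1.144,  0.478,  0.022,  1.556, -0.011,  1.109, -0.083]), 'joint_vel': array([-0.001, -0.   ,  0.001,  0.   , -0.001,  0.   ,  0.001]), 'joint_torque': array([ 0.0000e+00, -5.9647e+01,  1.6080e+00, -2.8120e+01,  1.3000e-02,
        9.0000e-03, -0.0000e+00]), 'eef_pos': array([ 0.211, -0.64 ,  0.23 ]), 'tool_rot': array([-0.   ,  0.81 , -0.586, -0.001]), 'contact_force': array([ 0.469,  0.225, -0.152]), 'torque': array([0.023, 0.027, 0.004]), 'gripper_width': np.float64(0.998)}
scene 55.4136955533059 262.78775639371383 190.12759760327802 [[-0.737, -0.676, -0.022, 0.587], [-0.263, 0.317, -0.911, 0.156], [0.622, -0.666, -0.412, 0.729], [0.0, 0.0, 0.0, 1.0]]
screw_axis [([243.3, 186.4], 0.8), ([240.5, 220.7], 0.59), ([195.2, 248.5], 0.17)]
stop_face [([232.3, 210.0], 0.64)]
wing_tip [([241.3, 181.8], 0.55)]
cork_center [([268.5, 219.4], 0.79)]
clamp [([243.9, 221.5], 0.76)]
cork_block [([266.8, 221.8], 0.97)]
wing_nut it knows: amber_bottle, bottle_small, clamp, clamp_pad, cork_block, cork_center, petri, screw_axis, stop_face, vial_open, wing_tip
b
[... 181 characters left out ...]
0366524 260.1202243356543 194.63802322219215 [[-0.024, -1.0, 0.002, 0.304], [-0.984, 0.024, -0.178, 0.533], [0.178, -0.007, -0.984, 0.943], [0.0, 0.0, 0.0, 1.0]]
screw_axis [([271.4, 154.9], 0.71)]
stop_face [([257.2, 149.3], 0.78), ([282.7, 187.7], 0.16)]
wing_tip [([279.1, 147.2], 0.45)]
cork_center [([283.6, 188.8], 0.96)]
clamp [([270.4, 165.7], 0.96), ([268.8, 158.7], 0.4)]
cork_block [([279.7, 190.8], 0.67)]
wing_nut it knows: amber_bottle, bottle_small, clamp, clamp_pad, cork_block, cork_center, petri, screw_axis, stop_face, vial_open, wing_tip
bottle_small [([212.1, 205.7], 0.7)]
amber_bottle [([206.4, 166.2], 0.9)]
petri_60 [([245.6, 236.6], 0.81)]
vial_open [([330.7, 169.5], 0.85)]
```

View pics/scene0.png

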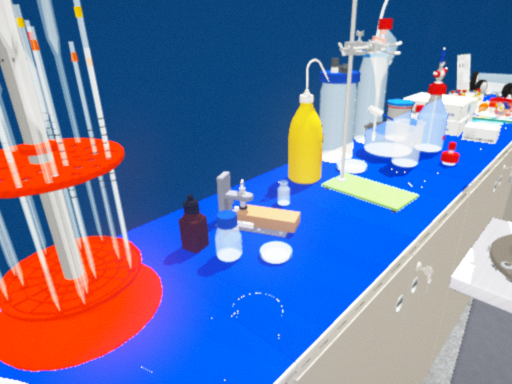

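View pics/top0.png

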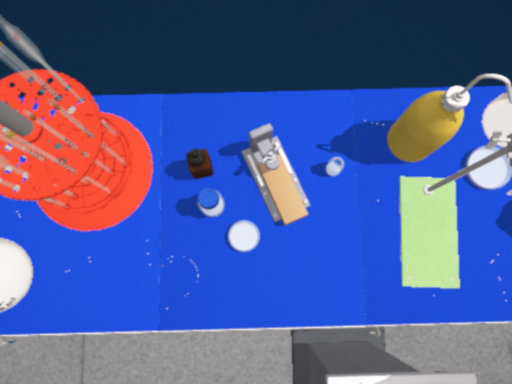

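```bash
cat > h.py <<'E'
import numpy as np,cv2
from scipy.optimize import least_squares
from scipy.spatial.transform import Rotation as R
def proj(p,X):
    M=np.array(p["camera_from_world"]);f=192/np.tan(np.radians(p["vertical_fov"])/2)
    c=M[:3,:3]@np.asarray(X,float)+M[:3,3];return np.array([p["cx"]+f*c[0]/c[2],p["cy"]+f*c[1]/c[2]])
def ray(p,uv):
    M=np.array(p["camera_from_world"]);f=192/np.tan(np.radians(p["vertical_fov"])/2)
    d=np.array([(uv[0]-p["cx"])/f,(uv[1]-p["cy"])/f,1]);Rm=M[:3,:3]
    return -Rm.T@M[:3,3],Rm.T@d
def onz(p,uv,z):
    o,d=ray(p,uv);return o+d*(z-o[2])/d[2]
def c2w(v,P):
    c,s=np.cos(v[2]),np.sin(v[2]);return np.array([v[0]+c*P[0]-s*P[1],v[1]+s*P[0]+c*P[1],P[2]])
def w2c(v,P):
    c,s=np.cos(v[2]),np.sin(v[2]);d=np.asarray(P)[:2]-v[:2];return np.array([c*d[0]+s*d[1],-s*d[0]+c*d[1],P[2]])
def zoom(p,name,c,r,w,h,k):
    im=p["pixels"][r:r+h,c:c+w,::-1];cv2.imwrite(name,cv2.resize(im,None,fx=k,fy=k,interpolation=cv2.INTER_CUBIC))
E
python3 - <<'E'
from station import bot
from h import *
ps=[bot.read_camera(n) for n in ("scene","top")]
zoom(ps[0],"pics/sz.png",180,150,140,120,5);zoom(ps[1],"pics/tz.png",180,100,180,160,4)
P={"screw_axis":(0,0,.097),"stop_face":(.04,0,.021),"clamp":(0,0,0)}
obs=[];
for p in ps:
    for q in P:
        d=bot.pinpoint(p,q)
        if d and d[0]["score"]>.5: obs.append((p,P[q],d[0]["point"],q))
    ck=bot.pinpoint(p,"cork_center")[0]["point"]; obs.append((p,"ck",ck,"cork"))
def res(v):
    r=[]
    for p,X,uv,q in obs:
        X=(v[3],0,.021) if X=="ck" else X
        r+=list(proj(p,c2w(v,X))-uv)
    return np.array(r)
s=least_squares(res,[.6,0,.3,-.07],loss="soft_l1");print(s.x)
for o,r in zip(obs,res(s.x).reshape(-1,2)):print(o[3],r.round(1))
p=ps[1]
for q,z in (("bottle_small",0),("amber_bottle",0),("petri_60",0),("vial_open",0)):
    for p in ps:
        d=bot.pinpoint(p,q)
        if d:
            w=onz(p,d[0]["point"],z);print(q,w.round(3),w2c(s.x,w).round(3))
E
```

```text
[ 0.6164485   0.26358674  0.39640091 -0.06712179]
screw_axis [-0.5  2.5]
stop_face [-2.  -0.5]
clamp [ 5.2 -1.1]
cork [-0.9  0.8]
stop_face [-0.1 -0.6]
clamp [0.2 1.4]
cork [0.7 0.3]
bottle_small [0.526 0.395 0.   ] [-0.032  0.156  0.   ]
bottle_small [0.529 0.396 0.   ] [-0.03   0.156  0.   ]
amber_bottle [0.618 0.421 0.   ] [0.063 0.145 0.   ]
amber_bottle [0.618 0.422 0.   ] [0.063 0.146 0.   ]
petri_60 [0.453 0.333 0.   ] [-0.124  0.127  0.   ]
petri_60 [0.454 0.33  0.   ] [-0.124  0.124  0.   ]
vial_open [0.615 0.122 0.   ] [-0.056 -0.129  0.   ]
vial_open [0.613 0.119 0.   ] [-0.06  -0.132  0.   ]
```

```bash
ls pics
```

```text
scene0.png
sz.png
top0.png
tz.png
```

View pics/sz.png

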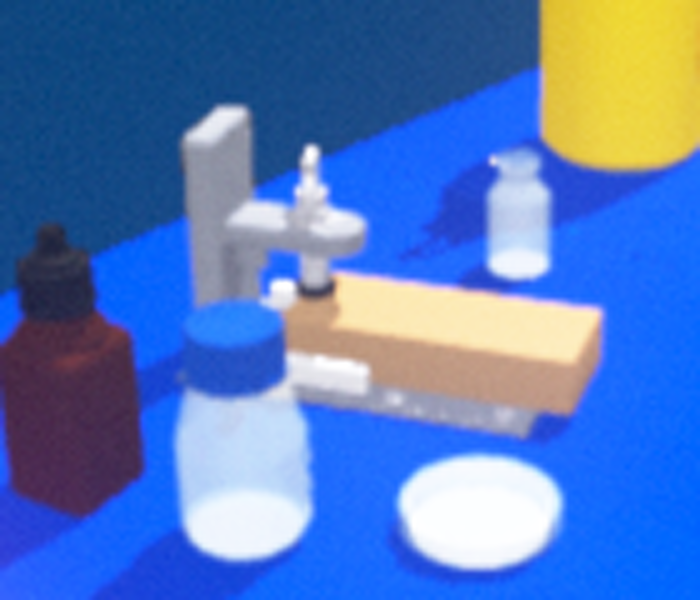

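View pics/tz.png

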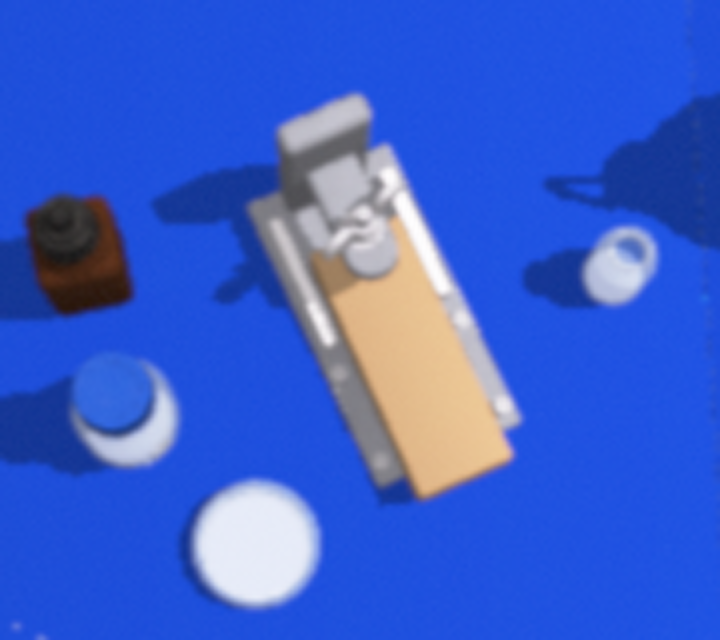

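```bash
python3 - <<'E'
from station import bot
from h import *
p=bot.read_camera("top")
for uv in ((429,190),(400,178),(458,178),(458,288),(402,286),(390,145),(489,167),(250,325),(100,170),(365,92)): print(uv,onz(p,uv,0).round(3))
s=bot.read_camera("scene")
for uv in ((343,173),(323,184),(414,206),(305,180),(365,145)): print("s",uv,onz(s,uv,0).round(3))
w=bot.read_camera("wrist");cv2.imwrite("pics/w0.png",w["pixels"][:,:,::-1])
zoom(s,"pics/sz2.png",280,0,232,220,3)
E
```

```text
(429, 190) [ 0.551 -0.096  0.   ]
(400, 178) [ 0.58  -0.032  0.   ]
(458, 178) [ 0.577 -0.166  0.   ]
(458, 288) [ 0.33 -0.14  0.  ]
(402, 286) [ 0.337 -0.017  0.   ]
(390, 145) [ 0.659 -0.015  0.   ]
(489, 167) [ 0.601 -0.24   0.   ]
(250, 325) [0.262 0.319 0.   ]
(100, 170) [0.616 0.658 0.   ]
(365, 92) [0.792 0.035 0.   ]
s (343, 173) [ 0.597 -0.178  0.   ]
s (323, 184) [ 0.596 -0.059 -0.   ]
s (414, 206) [ 0.323 -0.089  0.   ]
s (305, 180) [ 0.658 -0.049 -0.   ]
s (365, 145) [ 0.69  -0.501  0.   ]
```

View pics/sz2.png

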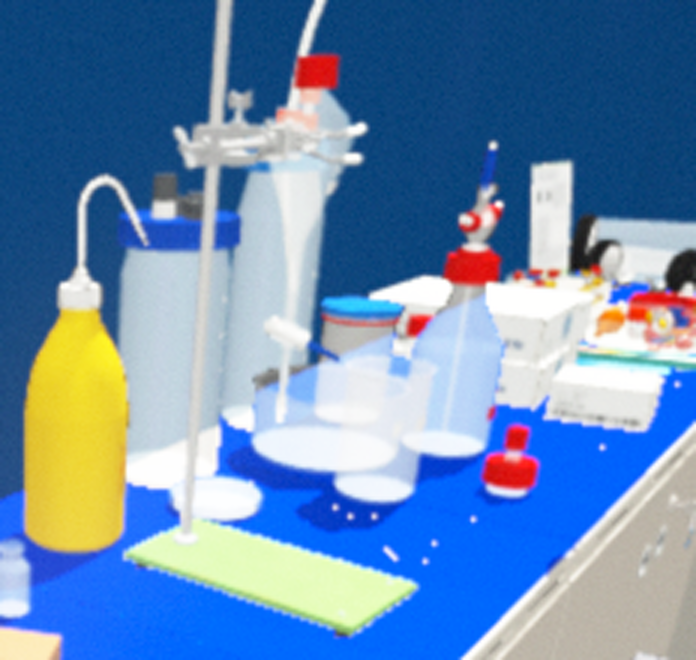

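View pics/w0.png

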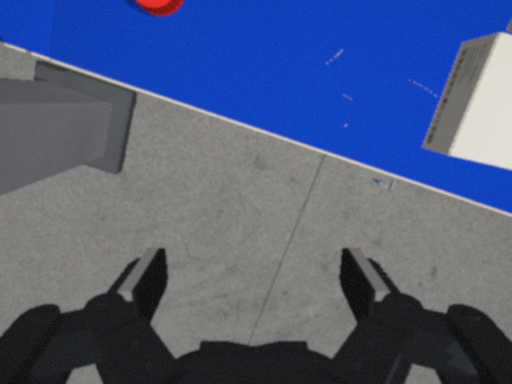

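Call:
{"name": "step_arm", "arguments": {"increments": [[-2,0,0,0,0,0,1],[-4,0,0,0,0,0,1],[-5,0,0,0,0,0,1],[-5,0,0,0,0,0,1],[-4.4,0,0,0,0,0,1],[-2,0,0,0,0,0,1],[0,0,0,0,0,0,1]]}}

```text
t: 2.85
eef_pos: [0.1403, -0.4259, 0.2315]
tool_rot: [-0.0, 0.81, -0.586, -0.0]
contact_force: [0.5, -1.1, 0.1]
gripper_width: -0.004
```

Call:
{"name": "step_arm", "arguments": {"increments": [[-0.04,-2,0,0,0,-2.5,1],[-0.13,-3.4,0,0,0,-4.3,1],[-0.13,-3.4,0,0,0,-4.3,1],[-0.13,-3.4,0,0,0,-4.3,1],[-0.13,-3.4,0,0,0,-4.3,1],[-0.13,-3.4,0,0,0,-4.3,1],[-0.13,-3.4,0,0,0,-4.3,1],[-0.13,-3.4,0,0,0,-4.3,1],[-0.13,-3.4,0,0,0,-4.3,1],[-0.13,-3.4,0,0,0,-4.3,1],[-0.13,-3.4,0,0,0,-4.3,1],[-0.13,-3.4,0,0,0,-4.3,1],[0,0,0,0,0,0,1]]}}

```text
t: 4.15
eef_pos: [0.4239, -0.1617, 0.2318]
tool_rot: [-0.001, 0.983, -0.185, 0.001]
contact_force: [0.3, -0.2, 0.8]
gripper_width: -0.001
```

```bash
python3 - <<'E'
from station import bot
from h import *
o=bot.get_obs();print(o["q"].round(3),o["eef_pos"].round(3))
s=bot.read_camera("scene");cv2.imwrite("pics/s2.png",s["pixels"][:,:,::-1])
E
```

```text
[ 0.636  0.138 -0.441  2.038  0.067  0.978 -0.21 ] [ 0.424 -0.162  0.232]
```

View pics/s2.png

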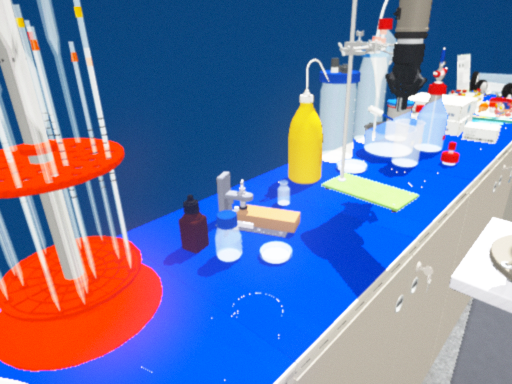

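Call:
{"name": "step_arm", "arguments": {"increments": [[-0.1,-2.4,0,0,0,-3,1],[-0.13,-3.4,0,0,0,-4.3,1],[-0.13,-3.4,0,0,0,-4.3,1],[-0.13,-3.4,0,0,0,-4.3,1],[-0.13,-3.4,0,0,0,-4.3,1],[-0.13,-3.4,0,0,0,-4.3,1],[-0.13,-3.4,0,0,0,-4.3,1],[-0.13,-3.4,0,0,0,-4.3,1],[-0.13,-3.4,0,0,0,-4.3,1],[-0.13,-3.4,0,0,0,-4.3,1],[-0.07,-1.6,0,0,0,-2.0,1],[0,0,0,0,0,0,1]]}}

```text
t: 5.4
eef_pos: [0.4191, 0.1731, 0.2315]
tool_rot: [-0.001, 0.982, 0.191, 0.0]
contact_force: [0.2, -1.1, -0.1]
gripper_width: 0.001
```

```bash
python3 - <<'E'
from station import bot
from h import *
o=bot.get_obs();print(o["q"].round(3),o["eef_pos"].round(3),o["tool_rot"].round(3))
s=bot.read_camera("wrist");cv2.imwrite("pics/w3.png",s["pixels"][:,:,::-1])
print(s["vertical_fov"],np.round(s["camera_from_world"],3).tolist())
for q in ["screw_axis","stop_face","wing_tip","cork_center","clamp"]:
    print(q,[(np.round(d["point"],1).tolist(),round(d["score"],2)) for d in bot.pinpoint(s,q)][:2])
E
```

```text
[ 0.192  0.185 -0.79   2.02   0.156  0.995 -0.291] [0.419 0.173 0.231] [-0.001  0.982  0.191  0.   ]
65.67346735707646 [[0.927, 0.375, 0.001, -0.454], [0.357, -0.884, 0.301, -0.036], [0.114, -0.279, -0.954, 0.38], [0.0, 0.0, 0.0, 1.0]]
screw_axis [([484.7, 166.9], 0.62), ([377.3, 155.6], 0.55)]
stop_face [([470.4, 155.1], 0.76)]
wing_tip [([483.2, 195.0], 0.78)]
cork_center []
clamp [([425.3, 146.9], 0.84)]
```

View pics/w3.png

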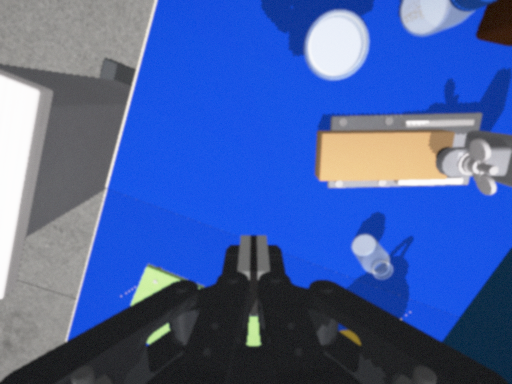

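```bash
cat > fit.py <<'E'
from station import bot
from h import *
w=bot.read_camera("wrist");t=bot.read_camera("top");s=bot.read_camera("scene")
P={"screw_axis":(0,0,.097),"stop_face":(.04,0,.021),"clamp":(0,0,0)}
obs=[]
for p,n in((w,"w"),(t,"t"),(s,"s")):
    for q in list(P)+["cork_center","wing_tip"]:
        d=bot.pinpoint(p,q)
        if d and d[0]["score"]>.4: obs.append((p,n,q,np.array(d[0]["point"])))
def res(v):
    r=[]
    for p,n,q,uv in obs:
        X=(v[3],0,.021) if q=="cork_center" else (.029*np.cos(v[4]),-.029*np.sin(v[4]),.097) if q=="wing_tip" else P[q]
        r+=list(proj(p,c2w(v,X))-uv)
    return np.array(r)
f=least_squares(res,[.616,.2636,.396,-.067,1.2],loss="soft_l1");print(f.x.round(4))
for o,r in zip(obs,res(f.x).reshape(-1,2)):print(o[1],o[2],r.round(1))
# cork mask ends in wrist
import sys
v=f.x
im=w["pixels"][:,:,::-1].copy()
def poly(p,pts,im,col=(0,0,255)):
    q=np.array([proj(p,c2w(v,x)) for x in pts]);cv2.polylines(im,[np.round(q*4).astype(int)],True,col,1)
def draw(p,name,crop):
    c,r,W,H=crop
    im=cv2.resize(np.ascontiguousarray(p["pixels"][:,:,::-1]),None,fx=4,fy=4,interpolation=cv2.INTER_CUBIC)
    poly(p,[(-.123,-.045,.006),(.058,-.045,.006),(.058,.045,.006),(-.123,.045,.006)],im)
    b=v[3];poly(p,[(b-.075,-.028,.036),(b+.075,-.028,.036),(b+.075,.028,.036),(b-.075,.028,.036)],im,(0,255,0))
    poly(p,[(.04,-.025,.125),(.058,-.025,.125),(.058,.025,.125),(.04,.025,.125)],im,(255,0,255))
    a=v[4];poly(p,[(.029*np.cos(a),-.029*np.sin(a),.097),(-.029*np.cos(a),.029*np.sin(a),.097)],im,(255,255,0))
    cv2.imwrite(name,im[r*4:(r+H)*4,c*4:(c+W)*4])
draw(w,"pics/wd%s.png"%sys.argv[1],(312,90,200,150));draw(t,"pics/td%s.png"%sys.argv[1],(190,100,150,140))
o=bot.get_obs();print("tcp in clamp",w2c(v,o["eef_pos"]).round(4),o["t"])
E
python3 fit.py 1
```

```text
[ 0.6171  0.2691  0.4154 -0.0712  1.3951]
w screw_axis [-1.6  0.5]
w stop_face [ 0.4 -3.2]
w clamp [-57.5 -42.6]
w cork_center [0.1 0.3]
w wing_tip [0.  0.3]
t screw_axis [ 1.1 -3. ]
t stop_face [ 0.1 -2.8]
t clamp [-3.6 -0.2]
t cork_center [-0.4  4. ]
t wing_tip [ 5.9 -1.4]
s screw_axis [-1.   1.6]
s stop_face [-45.2 -44.2]
s clamp [ 1.5 -0.7]
s cork_center [-1.2  3.3]
tcp in clamp [-0.2203 -0.0099  0.2313] 6.6
```

View pics/wd1.png

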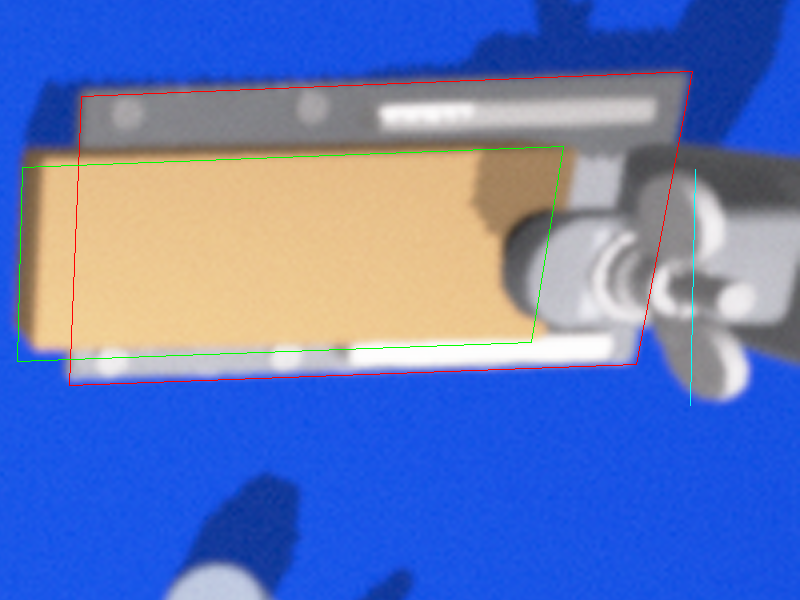

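View pics/td1.png

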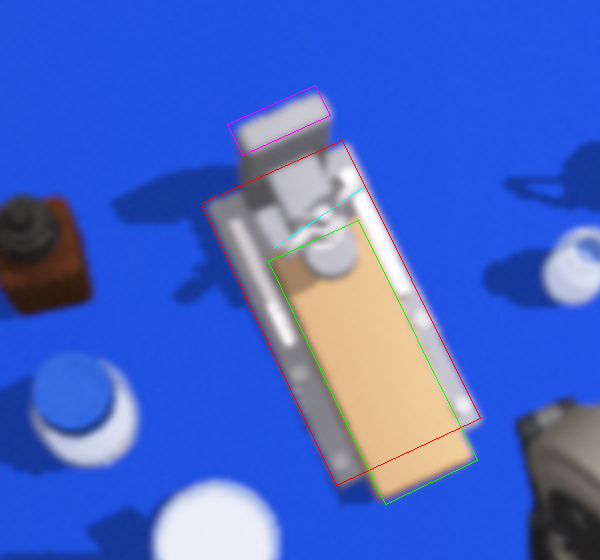

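```bash
cat > fit2.py <<'E'
from station import bot
from h import *
w=bot.read_camera("wrist");t=bot.read_camera("top")
W=lambda a,b:np.array([312+a/4,90+b/4]);T=lambda a,b:np.array([190+a/4,100+b/4])
obs=[(t,(-.123,.045,.006),T(335,487)),(t,(-.123,-.045,.006),T(480,420)),(t,(.058,-.045,.006),T(345,142)),(t,(.058,.045,.006),T(203,203)),
(t,(.058,.025,.125),T(238,125)),(t,(.058,-.025,.125),T(322,95)),(t,(.04,-.025,.125),T(330,115)),(t,(.04,.025,.125),T(245,152)),
(w,(-.123,.045,.006),W(82,88)),(w,(-.123,-.045,.006),W(68,383)),(w,(.058,-.045,.006),W(638,363)),(w,(0,0,.111),W(740,298))]
ck=[(w,(-.075,.028),W(42,150)),(w,(-.075,-.028),W(35,348)),(t,(-.075,.028),T(385,504)),(t,(-.075,-.028),T(476,460)),(w,(.075,.028),W(577,150))]
wg=[(w,.018,W(708,360)),(w,-.018,W(683,212))]
def res(v):
    r=[proj(p,c2w(v,X))-u for p,X,u in obs]
    r+=[proj(p,c2w(v,(v[3]+X[0]-X[1]*v[6],v[5]+X[1]+X[0]*v[6],.036)))-u for p,X,u in ck]
    r+=[proj(p,c2w(v,(k*np.cos(v[4]),-k*np.sin(v[4]),.097)))-u for p,k,u in wg]
    return np.array(r).ravel()
f=least_squares(res,[.617,.269,.41,-.071,1.4,0,0],loss="soft_l1");print(f.x.round(4).tolist())
print(res(f.x).reshape(-1,2).round(1).tolist())
o=bot.get_obs();print("tcp in clamp",w2c(f.x,o["eef_pos"]).round(4),o["t"])
E
python3 fit2.py
```

```text
[0.6165, 0.2712, 0.4071, -0.0676, 1.2221, 0.0005, -0.0195]
[[-1.1, -0.1], [-1.3, 0.1], [-1.4, -0.3], [-1.2, 0.1], [-3.5, -0.1], [-2.5, -2.3], [-0.8, 0.3], [-1.6, 0.8], [0.4, 0.8], [0.1, -0.5], [-0.9, 0.8], [-0.1, 1.4], [-0.5, 0.9], [-1.8, 0.2], [-3.3, -1.0], [-2.6, -0.2], [0.6, -0.1], [-0.9, -0.2], [-0.3, 2.0]]
tcp in clamp [-0.2206 -0.0139  0.2313] 6.7
```

Call:
{"name": "step_arm", "arguments": {"increments": [[1,-0.4,0,0,0,-1.3,1],[2,-0.5,2,0,0,0,1],[1.5,-0.4,4,0,0,0,1],[0.3,0,4,0,0,0,1],[0,0,4,0,0,0,1],[0,0,3,0,0,0,1],[0,0,2.5,0,0,0,1],[0,0,1.5,0,0,0,1],[0,0,0,0,0,0,1],[0,0,0,0,0,0,1]]}}

```text
t: 7.7
eef_pos: [0.4593, 0.2024, 0.0218]
tool_rot: [-0.0, 0.98, 0.2, 0.0]
contact_force: [0.3, 1.0, 0.7]
gripper_width: 0.001
```

```bash
cat > st.py <<'E'
from station import bot
from h import *
V=np.array([.6165,.2705,.407])
def st():
    o=bot.get_obs();Rm=R.from_quat(np.roll(o["tool_rot"],-1)).as_matrix()
    print("clamp xyz mm",(w2c(V,o["eef_pos"])*1000).round(1),"yaw rel",np.degrees(np.arctan2(Rm[1,0],Rm[0,0])-V[2]).round(2),"tilt",Rm[:2,2].round(3),"F",o["contact_force"].round(1),"q",o["q"].round(2),"t",o["t"].round(2))
if __name__=="__main__":
    import sys
    st()
    if len(sys.argv)>1:
        p=bot.read_camera(sys.argv[1]);c=list(map(int,sys.argv[3:]));zoom(p,sys.argv[2],*c)
E
python3 st.py top pics/t4.png 190 100 180 140 4
```

```text
Traceback (most recent call last):
  File "st.py", line 9, in <module>
    st()
    ~~^^
  File "st.py", line 6, in st
    print("clamp xyz mm",(w2c(V,o["eef_pos"])*1000).round(1),"yaw rel",np.degrees(np.arctan2(Rm[1,0],Rm[0,0])-V[2]).round(2),"tilt",Rm[:2,2].round(3),"F",o["contact_force"].round(1),"q",o["q"].round(2),"t",o["t"].round(2))
                                                                                                                                                                                                              ^^^^^^^^^^^^
AttributeError: 'float' object has no attribute 'round'
```

```bash
sed -i 's/o\["t"\].round(2)/round(o["t"],2)/' st.py; python3 st.py top pics/t4.png 190 100 180 140 4
```

```text
clamp xyz mm [-171.3   -0.3   21.8] yaw rel -0.23 tilt [0.001 0.001] F [0.3 1.  0.7] q [-0.06  0.58 -0.6   2.08  0.55  0.63 -0.63] t 7.7
```

View pics/t4.png

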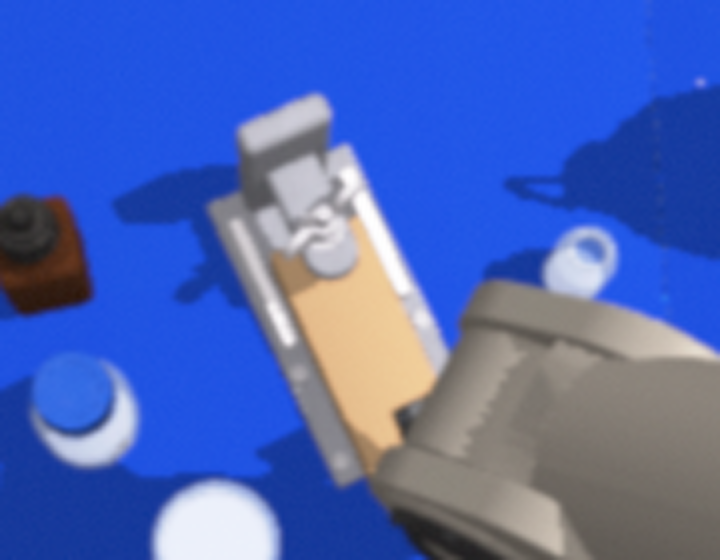

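Call:
{"name": "step_arm", "arguments": {"increments": [[0.5,0,0.3,0,0,0,1],[0.5,0,0,0,0,0,1],[0.5,0,0,0,0,0,1],[0.5,0,0,0,0,0,1],[0.5,0,0,0,0,0,1],[0.5,0,0,0,0,0,1],[0.5,0,0,0,0,0,1],[0.4,0,0,0,0,0,1],[0.3,0,0,0,0,0,1]]}}

```text
t: 8.65
eef_pos: [0.4978, 0.2183, 0.0183]
tool_rot: [-0.0, 0.98, 0.2, 0.0]
contact_force: [-1.6, -0.6, 1.5]
gripper_width: -0.001
```

```bash
python3 st.py wrist pics/w5.png 0 0 512 384 1; python3 st.py top pics/t5.png 190 100 180 140 4
```

```text
clamp xyz mm [-129.7   -0.9   18.3] yaw rel -0.26 tilt [0. 0.] F [-1.6 -0.6  1.5] q [-0.07  0.64 -0.59  1.99  0.55  0.68 -0.6 ] t 8.65
clamp xyz mm [-129.2   -0.9   18.3] yaw rel -0.26 tilt [0. 0.] F [ 0.2 -0.3 -0.2] q [-0.07  0.64 -0.59  1.99  0.55  0.68 -0.6 ] t 8.7
```

View pics/w5.png

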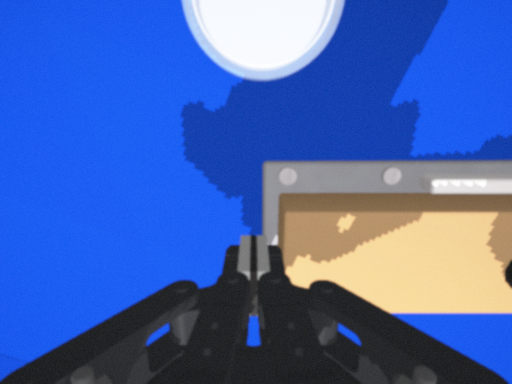

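View pics/t5.png

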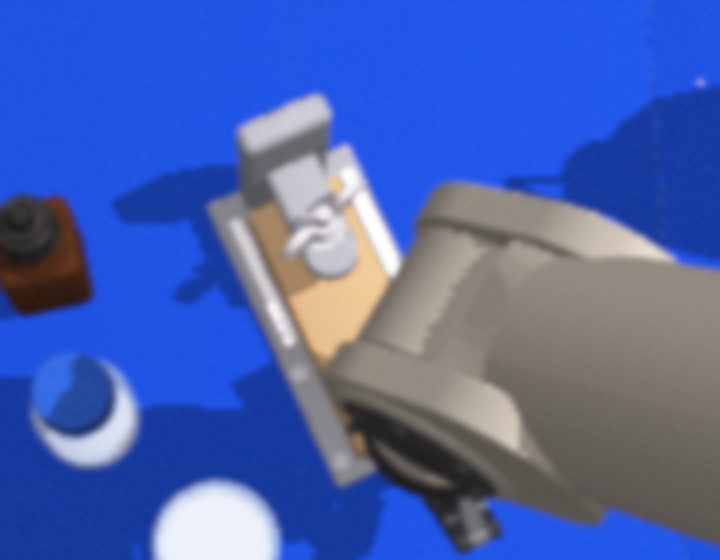

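Call:
{"name": "step_arm", "arguments": {"increments": [[0.2,0,0,0,0,0,1],[0.2,0,0,0,0,0,1],[0.1,0,0,0,0,0,1]]}}

```text
t: 9.05
eef_pos: [0.502, 0.22, 0.0182]
tool_rot: [0.0, 0.98, 0.2, -0.0]
contact_force: [-2.8, -1.5, 1.2]
gripper_width: -0.001
```

Call:
{"name": "step_arm", "arguments": {"increments": [[0.2,0,0,0,0,0,1],[0.1,0,0,0,0,0,1]]}}

```text
t: 9.25
eef_pos: [0.5021, 0.22, 0.0179]
tool_rot: [0.001, 0.98, 0.2, -0.003]
contact_force: [-10.1, -3.6, 8.7]
gripper_width: 0.001
```

Call:
{"name": "step_arm", "arguments": {"increments": [[0.2,0,0,0,0,0,1],[0.1,0,0,0,0,0,1]]}}

```text
t: 9.45
eef_pos: [0.5022, 0.22, 0.0175]
tool_rot: [0.002, 0.98, 0.2, -0.005]
contact_force: [-17.7, -7.4, 17.8]
gripper_width: -0.002
```

```bash
python3 st.py wrist pics/w6.png 200 130 200 150 4
```

```text
clamp xyz mm [-125.    -1.1   17.5] yaw rel -0.21 tilt [-0.009 -0.007] F [-17.7  -7.4  17.8] q [-0.07  0.65 -0.59  1.97  0.55  0.7  -0.6 ] t 9.45
```

View pics/w6.png

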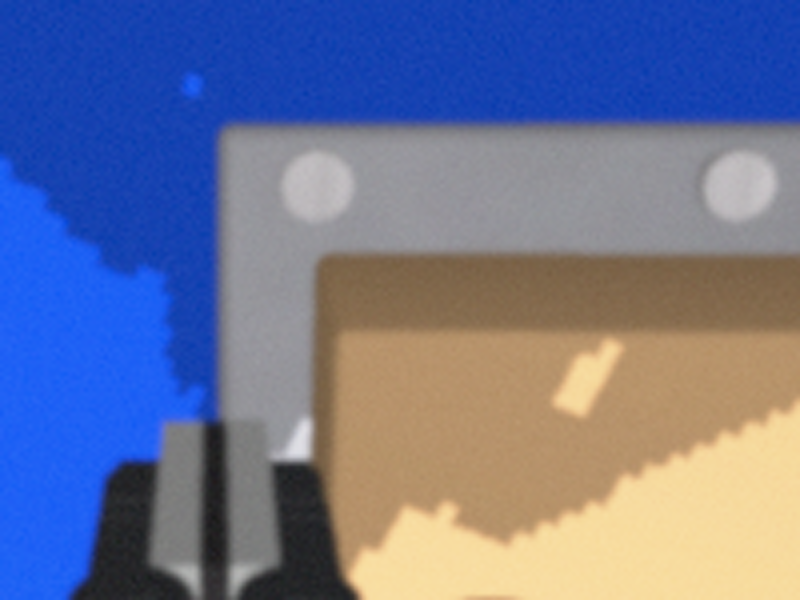

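Call:
{"name": "step_arm", "arguments": {"increments": [[-1,0,0,0,0,0,1],[-2,0,0,0,0,0,1],[-1,0,-2,0,0,0,1],[0,0,-3.5,0,0,0,1],[0,0,-4,0,0,0,1],[0,0,-3,0,0,0,1],[0,0,-0.8,0,0,0,1],[0,0,0,0,0,0,1]]}}

```text
t: 10.3
eef_pos: [0.4718, 0.2071, 0.1525]
tool_rot: [-0.0, 0.98, 0.2, 0.002]
contact_force: [1.0, -0.0, -0.4]
gripper_width: 0.004
```

```bash
python3 st.py top pics/t7.png 190 100 180 140 4; python3 st.py wrist pics/w7.png 312 60 200 150 4
```

```text
clamp xyz mm [-158.    -1.   152.5] yaw rel -0.28 tilt [0.003 0.001] F [ 1.  -0.  -0.4] q [ 0.07  0.4  -0.74  1.97  0.35  0.89 -0.45] t 10.3
clamp xyz mm [-159.    -1.2  151.1] yaw rel -0.28 tilt [ 0.001 -0.   ] F [-0.3 -0.2 -0.3] q [ 0.07  0.41 -0.74  1.98  0.35  0.89 -0.45] t 10.35
```

View pics/w7.png

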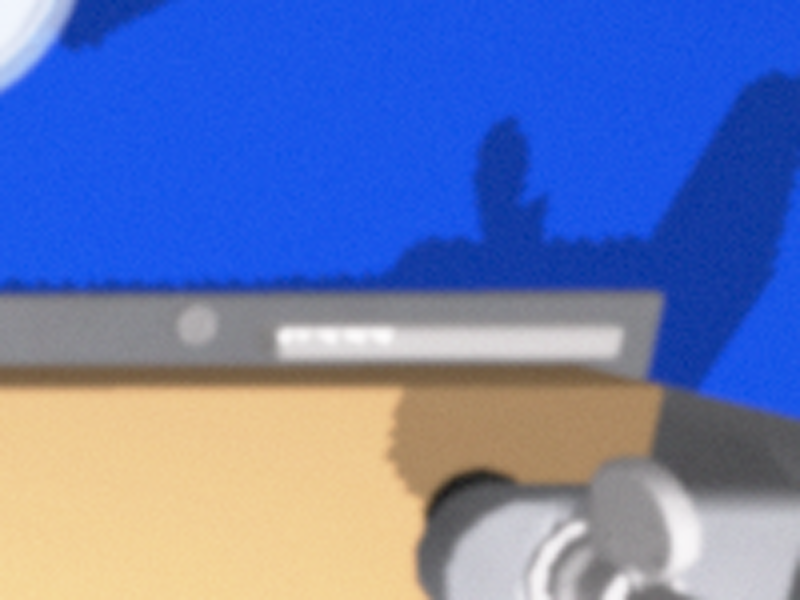

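View pics/t7.png

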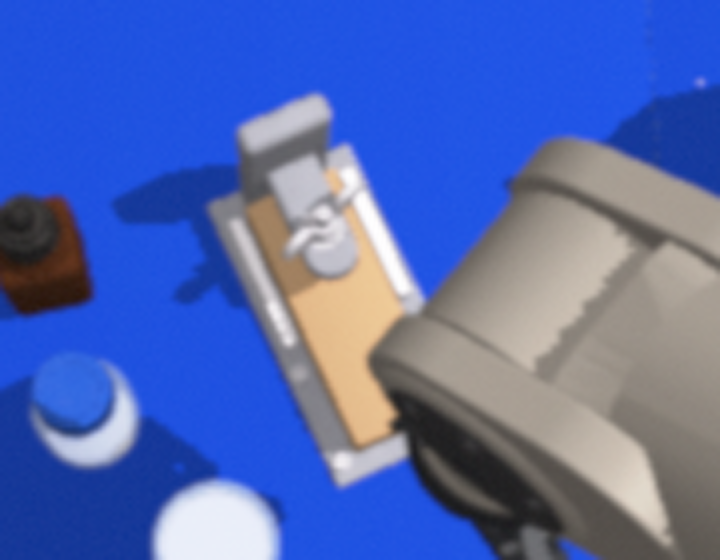

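Call:
{"name": "step_arm", "arguments": {"increments": [[2,0.6,0,0,0,-4,1],[3,1,0,0,0,4,1],[4,0.8,0,0,0,0,1],[4,0.6,0,0,0,0,1],[3.5,0.7,0,0,0,0,1],[2,0,0,0,0,0,1],[0,0,0,0,0,-6,1],[0,0,0,0,0,-8,1],[0,0,0,0,0,-8,1],[0,0,0,0,0,-8,1],[0,0,0,0,0,-8,1],[0,0,0,0,0,-8,1],[0,0,0,0,0,-8,1],[0,0,0,0,0,-8,1],[0,0,0,0,0,-8,1],[0,0,0,0,0,-8,1],[0,0,0,0,0,-8,1],[0,0,0,0,0,-4,1],[0,0,0,0,0,0,1]]}}

```text
t: 12.3
eef_pos: [0.6543, 0.2471, 0.1486]
tool_rot: [-0.001, 0.551, 0.834, -0.001]
contact_force: [-1.0, -0.4, 0.2]
gripper_width: 0.004
```

```bash
python3 st.py wrist pics/w8.png 0 0 512 384 1;  python3 st.py top pics/t8.png 190 80 180 140 4;python3 st.py
```

```text
clamp xyz mm [ 25.4 -36.4 148.6] yaw rel 89.8 tilt [-0.003 -0.001] F [-1.  -0.4  0.2] q [ 0.15  0.8  -0.97  1.51  0.69  1.2   1.04] t 12.3
clamp xyz mm [ 25.6 -36.4 149. ] yaw rel 89.67 tilt [-0.003 -0.001] F [ 0.1  0.2 -0.9] q [ 0.15  0.8  -0.97  1.51  0.68  1.2   1.04] t 12.35
clamp xyz mm [ 25.8 -36.4 149.5] yaw rel 89.65 tilt [-0.002 -0.001] F [-0.5  1.4  0.2] q [ 0.15  0.8  -0.97  1.51  0.68  1.2   1.04] t 12.4
```

View pics/w8.png

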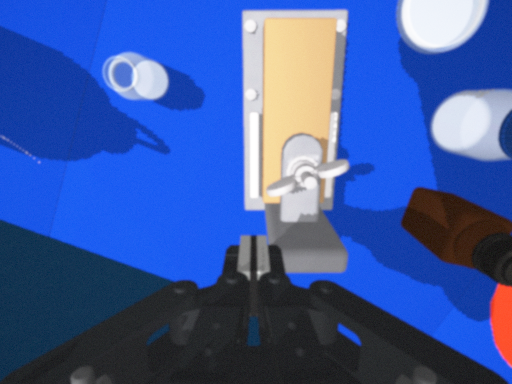

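View pics/t8.png

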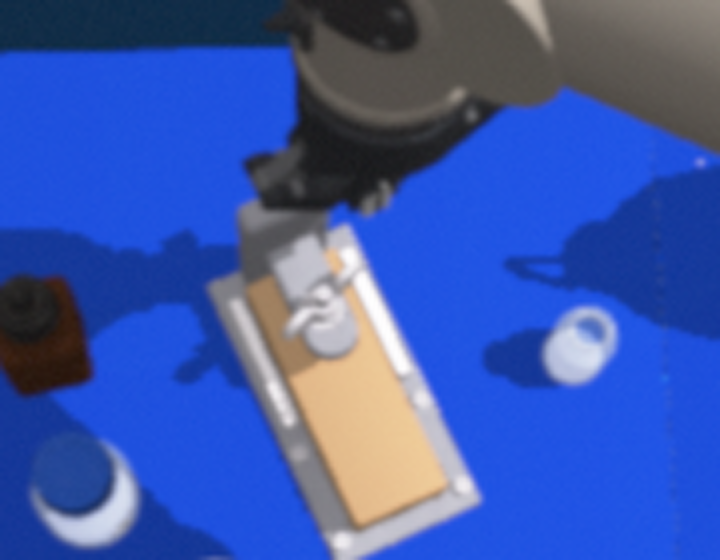

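```bash
python3 - <<'E'
from station import bot
from h import *
w=bot.read_camera("wrist")
zoom(w,"pics/w9.png",225,130,150,150,5)
V=np.array([.6165,.2705,.407])
for q,z in (("screw_axis",.097),("wing_tip",.097),("stop_face",.021),("cork_center",.021)):
    for d in bot.pinpoint(w,q)[:2]: print(q,round(d["score"],2),np.round(d["point"],1),(w2c(V,onz(w,d["point"],z))*1000).round(1))
for n,X in dict(NL=(-.123,.045,.006),NR=(-.123,-.045,.006),colFL=(.058,.025,.125),colFR=(.058,-.025,.125),colNL=(.04,.025,.125),ax=(0,0,.111),ax8=(0,0,.08)).items(): print(n,proj(w,c2w(V,X)).round(1),(5*(proj(w,c2w(V,X))-[225,130])).round(0))
E
```

```text
screw_axis 0.78 [308.  175.5] [-1.6  0.8 97. ]
wing_tip 0.64 [265.5 193.4] [ 10.9 -27.8  97. ]
stop_face 0.89 [290.3 197.2] [38.8 -0.8 21. ]
cork_center 0.57 [294.6 118.1] [-34.8   0.7  21. ]
NL [348.6   9.1] [ 618. -605.]
NR [241.9   9.8] [  85. -601.]
colFL [348.5 275.7] [618. 729.]
colFR [271.  276.1] [230. 730.]
colNL [351.1 250.7] [631. 604.]
ax [310.5 183.4] [427. 267.]
ax8 [302.7 172. ] [388. 210.]
```

View pics/w9.png

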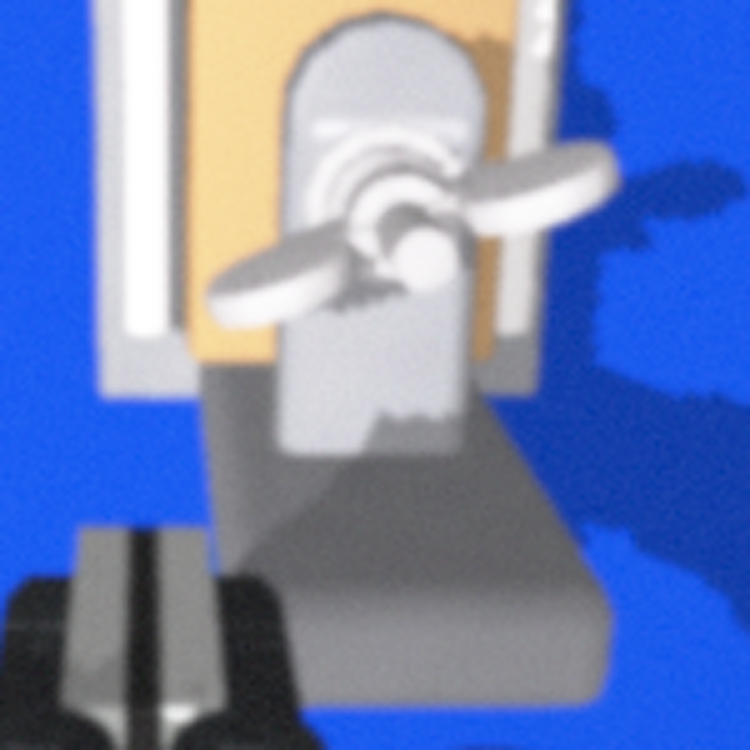

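Call:
{"name": "step_arm", "arguments": {"increments": [[-0.2,-0.1,1,0,0,0,1],[0,0,1.5,0,0,0,1],[0,0,1.5,0,0,0,1],[0,0,1,0,0,0,1],[0,0,0.8,0,0,0,1],[0,0,0.6,0,0,0,1],[0,0,0,0,0,0,1]]}}

```text
t: 13.35
eef_pos: [0.6547, 0.245, 0.0863]
tool_rot: [-0.0, 0.551, 0.834, -0.001]
contact_force: [-1.0, -0.6, 0.0]
gripper_width: -0.001
```

```bash
python3 st.py wrist pics/w10.png 150 110 200 150 4
```

```text
clamp xyz mm [ 25.  -38.5  86.3] yaw rel 89.75 tilt [-0.001 -0.   ] F [-1.  -0.6  0. ] q [ 0.13  0.86 -0.93  1.55  0.74  1.11  1.  ] t 13.35
```

View pics/w10.png

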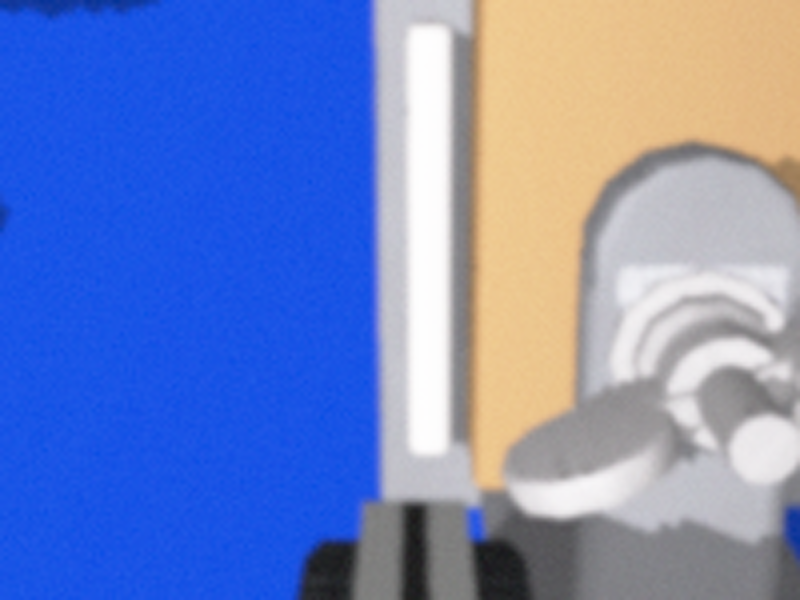

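Call:
{"name": "step_arm", "arguments": {"increments": [[0.3,0,0.1,0,0,0,1],[0.3,0,0.1,0,0,0,1],[0.1,-0.25,0,0,0,0,1],[0.1,-0.3,0,0,0,0,1],[0.1,-0.3,0,0,0,0,1],[0.1,-0.3,0,0,0,0,1]]}}

```text
t: 14.0
eef_pos: [0.6409, 0.2494, 0.0855]
tool_rot: [0.001, 0.552, 0.834, 0.0]
contact_force: [2.5, -1.1, -0.7]
gripper_width: -0.001
```

```bash
python3 st.py wrist pics/w11.png 170 120 200 150 4
```

```text
clamp xyz mm [ 14.1 -29.1  85.5] yaw rel 89.7 tilt [ 0.001 -0.   ] F [ 2.5 -1.1 -0.7] q [ 0.13  0.84 -0.93  1.59  0.74  1.1   0.98] t 14.0
```

View pics/w11.png

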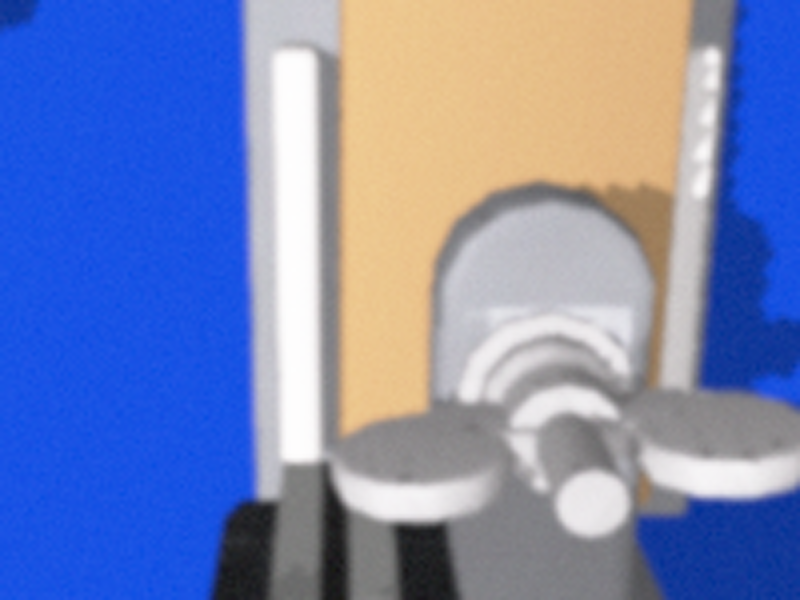

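Call:
{"name": "step_arm", "arguments": {"increments": [[-0.08,-0.2,0,0,0,4,1],[-0.126,-0.3,0,0,0,6,1],[-0.126,-0.3,0,0,0,6,1],[-0.126,-0.3,0,0,0,6,1],[-0.126,-0.3,0,0,0,6,1],[-0.126,-0.3,0,0,0,6,1],[-0.126,-0.3,0,0,0,6,1],[-0.126,-0.3,0,0,0,6,1]]}}

```text
t: 14.85
eef_pos: [0.6184, 0.2386, 0.0853]
tool_rot: [0.0, 0.835, 0.55, -0.0]
contact_force: [1.2, -1.4, 1.1]
gripper_width: -0.001
```

```bash
python3 st.py wrist pics/w12.png 170 120 200 150 4
```

```text
clamp xyz mm [-10.9 -30.1  85.3] yaw rel 43.47 tilt [-0.    -0.001] F [ 1.2 -1.4  1.1] q [ 0.07  0.75 -0.78  1.66  0.61  1.    0.24] t 14.85
```

View pics/w12.png

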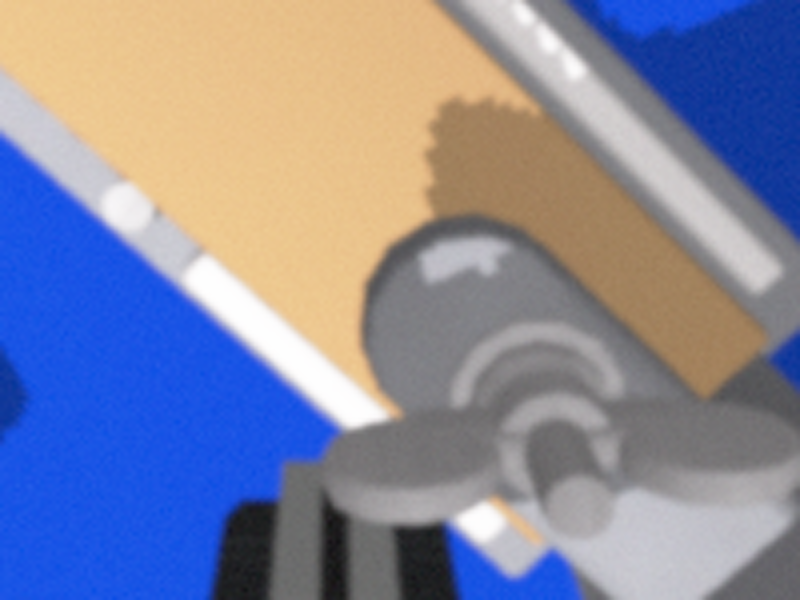

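Call:
{"name": "step_arm", "arguments": {"increments": [[-0.126,-0.3,0,0,0,6,1],[-0.126,-0.3,0,0,0,6,1],[-0.126,-0.3,0,0,0,6,1],[-0.126,-0.3,0,0,0,6,1],[-0.126,-0.3,0,0,0,6,1],[-0.126,-0.3,0,0,0,6,1],[-0.126,-0.3,0,0,0,6,1],[-0.126,-0.3,0,0,0,6,1],[-0.126,-0.3,0,0,0,6,1],[-0.126,-0.3,0,0,0,6,1]]}}

```text
t: 15.9
eef_pos: [0.5902, 0.253, 0.0851]
tool_rot: [0.001, 0.998, 0.06, -0.001]
contact_force: [-0.3, -1.3, -0.1]
gripper_width: -0.001
```

```bash
python3 st.py wrist pics/w13.png 170 120 200 150 4
```

```text
clamp xyz mm [-31.   -5.6  85.1] yaw rel -16.39 tilt [-0.001 -0.001] F [-0.3 -1.3 -0.1] q [-0.11  0.65 -0.56  1.72  0.42  0.89 -0.72] t 15.9
```

View pics/w13.png

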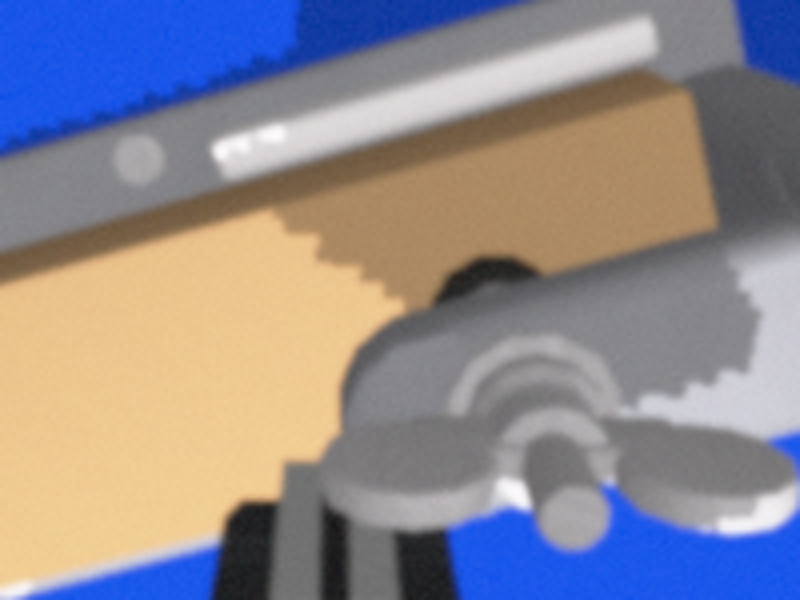

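Call:
{"name": "step_arm", "arguments": {"increments": [[-0.126,-0.3,0,0,0,6,1],[-0.126,-0.3,0,0,0,6,1],[-0.126,-0.3,0,0,0,6,1],[-0.126,-0.3,0,0,0,6,1],[-0.126,-0.3,0,0,0,6,1],[-0.126,-0.3,0,0,0,6,1],[-0.126,-0.3,0,0,0,6,1],[-0.126,-0.3,0,0,0,6,1],[-0.126,-0.3,0,0,0,6,1],[-0.126,-0.3,0,0,0,6,1],[-0.126,-0.3,0,0,0,6,1],[-0.126,-0.3,0,0,0,6,1]]}}

```text
t: 17.15
eef_pos: [0.5918, 0.2897, 0.0847]
tool_rot: [0.001, 0.844, -0.537, -0.001]
contact_force: [-1.3, -1.6, 0.4]
gripper_width: -0.001
```

```bash
python3 st.py wrist pics/w14.png 170 120 200 150 4
```

```text
clamp xyz mm [-15.1  27.4  84.7] yaw rel -88.27 tilt [-0.003 -0.001] F [-1.3 -1.6  0.4] q [-0.37  0.62 -0.26  1.69  0.2   0.85 -1.84] t 17.15
```

View pics/w14.png

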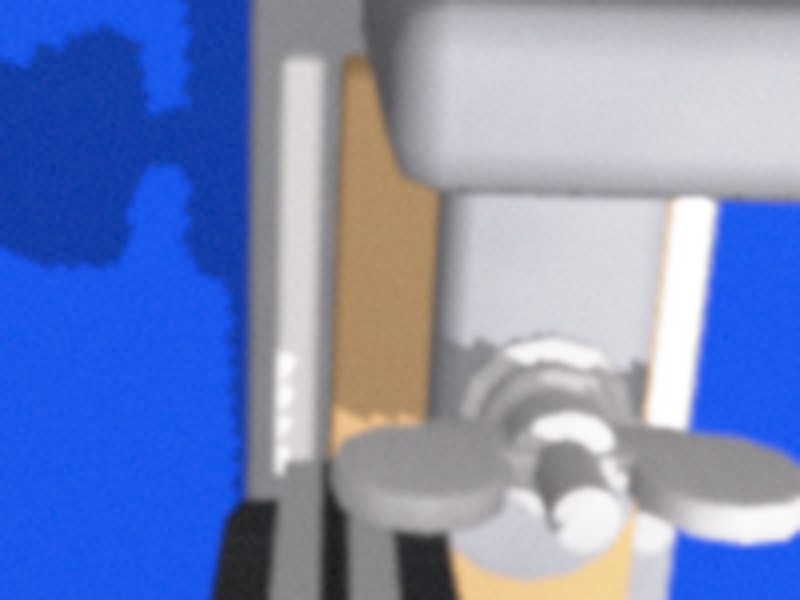

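Call:
{"name": "step_arm", "arguments": {"increments": [[0,0.5,0,0,0,0,1],[0,0.5,-1,0,0,0,1],[0,0,-2,0,0,0,1],[0,0,-2,0,0,0,1],[0,0,-1,0,0,0,1],[1.1,-0.9,0,0,0,-4.3,1],[0,0,0,0,0,4,1],[2.3,-1.7,0,0,0,0,1],[2.2,-1.7,0,0,0,0,1],[0,0,0,0,0,-8,1],[0,0,0,0,0,-8,1],[0,0,0,0,0,-8,1],[0,0,0,0,0,-8,1],[0,0,0,0,0,-8,1],[0,0,0,0,0,-8,1],[0,0,0,0,0,-8,1],[0,0,0,0,0,-8,1],[0,0,0,0,0,-8,1],[0,0,0,0,0,-8,1]]}}

```text
t: 19.1
eef_pos: [0.6464, 0.2533, 0.1455]
tool_rot: [0.0, 0.991, 0.137, -0.0]
contact_force: [0.3, 0.7, -0.4]
gripper_width: -0.001
```

Call:
{"name": "step_arm", "arguments": {"increments": [[0,0,0,0,0,-8,1],[0,0,0,0,0,-8,1],[0,0,0,0,0,-8,1],[0,0,0,0,0,-8,1],[0,0,0,0,0,-8,1],[0,0,0,0,0,-8,1],[0,0,0,0,0,-8,1],[0,0,0,0,0,-8,1],[0,0,0,0,0,-8,1],[0,0,0,0,0,-8,1],[0,0,0,0,0,-8,1],[0,0,0,0,0,-8,1],[0,0,0,0,0,-2,1],[0,0,0,0,0,0,1]]}}

```text
t: 20.5
eef_pos: [0.6466, 0.2532, 0.1453]
tool_rot: [-0.0, 0.549, 0.836, -0.0]
contact_force: [0.2, -0.5, 0.1]
gripper_width: -0.003
```

```bash
python3 st.py wrist pics/w15.png 170 100 250 180 3
```

```text
clamp xyz mm [ 20.8 -27.8 145.3] yaw rel 90.12 tilt [-0.  0.] F [ 0.2 -0.5  0.1] q [ 0.13  0.78 -0.94  1.53  0.66  1.17  1.04] t 20.5
```

View pics/w15.png

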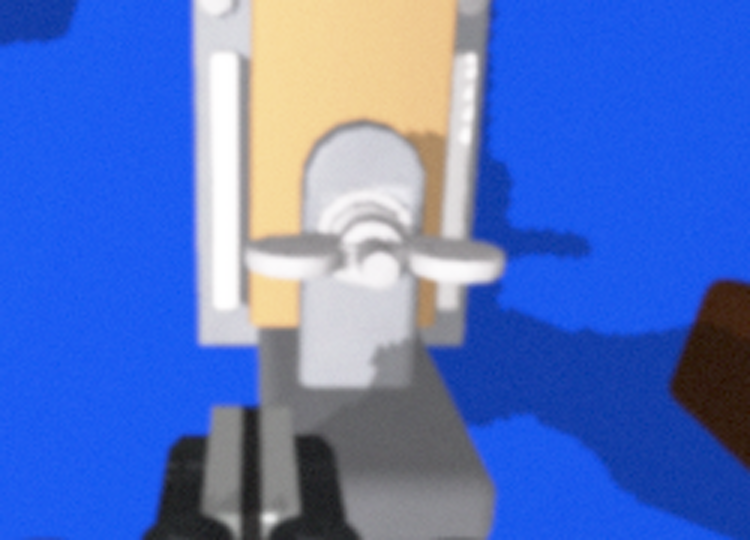

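Call:
{"name": "step_arm", "arguments": {"increments": [[0,0,1,0,0,0,1],[0,0,1.5,0,0,0,1],[0,0,1.5,0,0,0,1],[0,0,1,0,0,0,1],[0,0,0.7,0,0,0,1],[0,0,0.3,0,0,0,1],[0,0,0,0,0,0,1],[0,-0.3,0,0,0,0,1],[0,-0.4,0,0,0,0,1],[-0.126,-0.3,0,0,0,6,1],[-0.126,-0.3,0,0,0,6,1],[-0.126,-0.3,0,0,0,6,1]]}}

```text
t: 21.75
eef_pos: [0.6332, 0.2444, 0.0859]
tool_rot: [0.0, 0.675, 0.738, 0.001]
contact_force: [1.3, -0.5, -1.3]
gripper_width: -0.002
```

```bash
python3 st.py wrist pics/w16.png 170 120 200 150 4
```

```text
clamp xyz mm [  5.  -30.6  85.9] yaw rel 71.78 tilt [0.001 0.001] F [ 1.3 -0.5 -1.3] q [ 0.09  0.79 -0.85  1.62  0.67  1.04  0.71] t 21.75
```

View pics/w16.png

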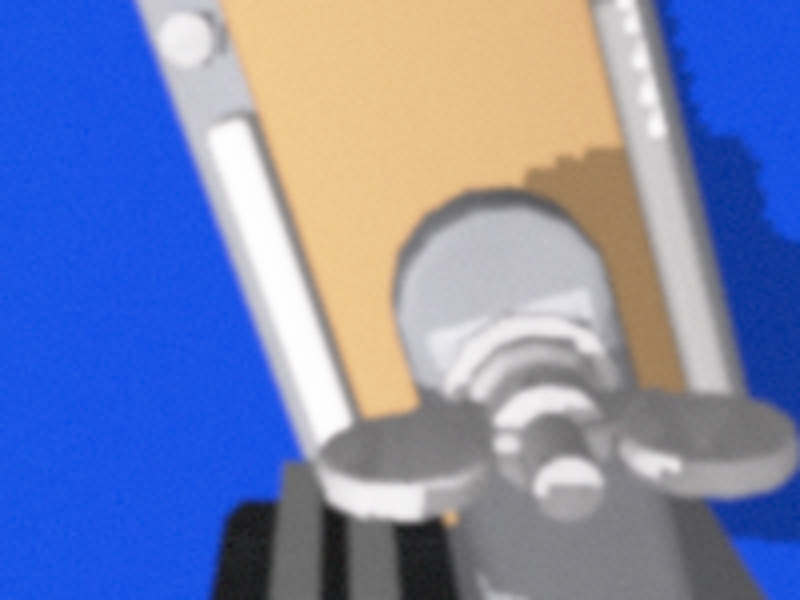

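Call:
{"name": "step_arm", "arguments": {"increments": [[-0.126,-0.3,0,0,0,6,1],[-0.126,-0.3,0,0,0,6,1],[-0.126,-0.3,0,0,0,6,1],[-0.126,-0.3,0,0,0,6,1],[-0.126,-0.3,0,0,0,6,1],[-0.126,-0.3,0,0,0,6,1],[-0.126,-0.3,0,0,0,6,1],[-0.126,-0.3,0,0,0,6,1],[-0.126,-0.3,0,0,0,6,1],[-0.126,-0.3,0,0,0,6,1]]}}

```text
t: 22.8
eef_pos: [0.6018, 0.2429, 0.0857]
tool_rot: [0.001, 0.953, 0.302, -0.0]
contact_force: [-0.0, -2.3, 1.9]
gripper_width: -0.001
```

Call:
{"name": "step_arm", "arguments": {"increments": [[-0.126,-0.3,0,0,0,6,1],[-0.126,-0.3,0,0,0,6,1],[-0.126,-0.3,0,0,0,6,1],[-0.126,-0.3,0,0,0,6,1],[-0.126,-0.3,0,0,0,6,1],[-0.126,-0.3,0,0,0,6,1],[-0.126,-0.3,0,0,0,6,1],[-0.126,-0.3,0,0,0,6,1],[-0.126,-0.3,0,0,0,6,1],[-0.126,-0.3,0,0,0,6,1],[-0.126,-0.3,0,0,0,6,1],[-0.126,-0.3,0,0,0,6,1]]}}

```text
t: 24.0
eef_pos: [0.5861, 0.2759, 0.0856]
tool_rot: [0.001, 0.949, -0.316, 0.0]
contact_force: [0.3, -1.6, 1.0]
gripper_width: 0.005
```

```bash
python3 st.py wrist pics/w17.png 170 120 200 150 4
```

```text
clamp xyz mm [-25.7  17.   85.6] yaw rel -60.11 tilt [-0.    -0.001] F [ 0.3 -1.6  1. ] q [-0.29  0.61 -0.34  1.72  0.26  0.85 -1.39] t 24.0
```

View pics/w17.png

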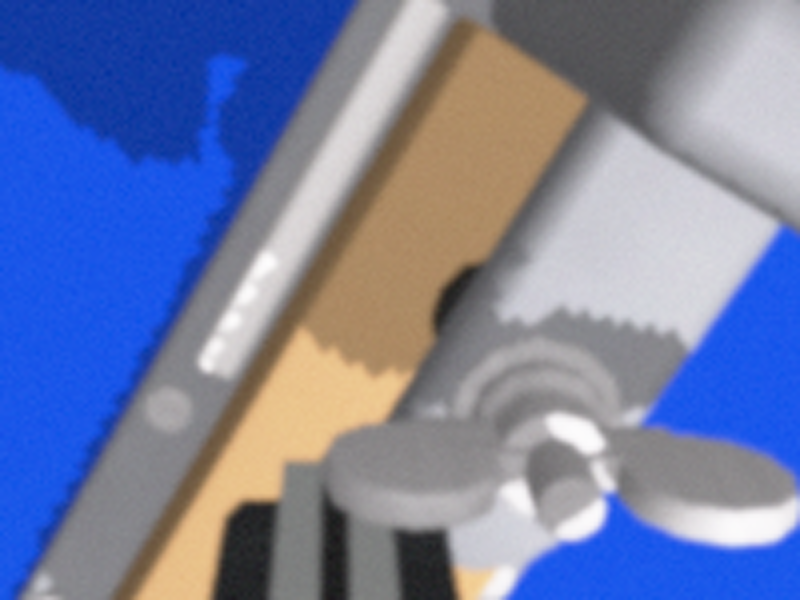

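Call:
{"name": "step_arm", "arguments": {"increments": [[0,0.5,0,0,0,0,1],[0,0.7,0,0,0,0,1],[0,0.3,-2,0,0,0,1],[0,0,-3.5,0,0,0,1],[0,0,-4,0,0,0,1],[0,2,-2,0,0,0,1],[0,3,0,0,0,0,1],[0,3,0,0,0,0,1],[0,2,0,0,0,0,1],[0,0,0,0,0,0,1],[0,0,0,0,0,0,1]]}}

```text
t: 25.15
eef_pos: [0.5177, 0.1845, 0.2006]
tool_rot: [-0.0, 0.949, -0.314, 0.0]
contact_force: [-0.4, -0.2, 0.3]
gripper_width: 0.002
```

```bash
python3 st.py wrist pics/w18.png 0 0 512 384 1; python3 st.py top pics/t18.png 180 90 190 150 4; python3 st.py scene pics/s18.png 180 150 140 120 5
```

```text
clamp xyz mm [-124.8  -39.8  200.6] yaw rel -59.9 tilt [0.001 0.   ] F [-0.4 -0.2  0.3] q [-0.14  0.33 -0.39  1.87  0.15  0.97 -1.23] t 25.15
clamp xyz mm [-124.3  -39.3  200.6] yaw rel -59.88 tilt [0.001 0.001] F [-0.5  0.3 -0.3] q [-0.14  0.33 -0.39  1.87  0.15  0.97 -1.23] t 25.2
clamp xyz mm [-124.   -39.   200.5] yaw rel -59.86 tilt [0.001 0.001] F [-0.3 -0.5  0.3] q [-0.14  0.33 -0.39  1.87  0.15  0.97 -1.23] t 25.25
```

View pics/w18.png

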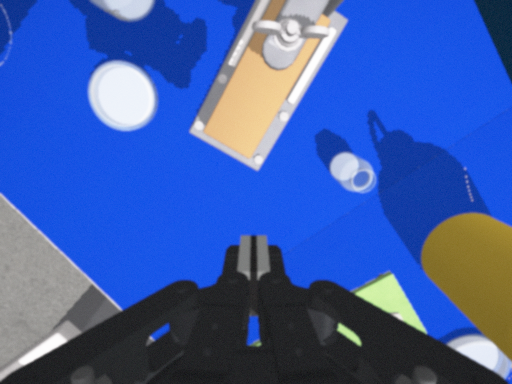

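View pics/t18.png

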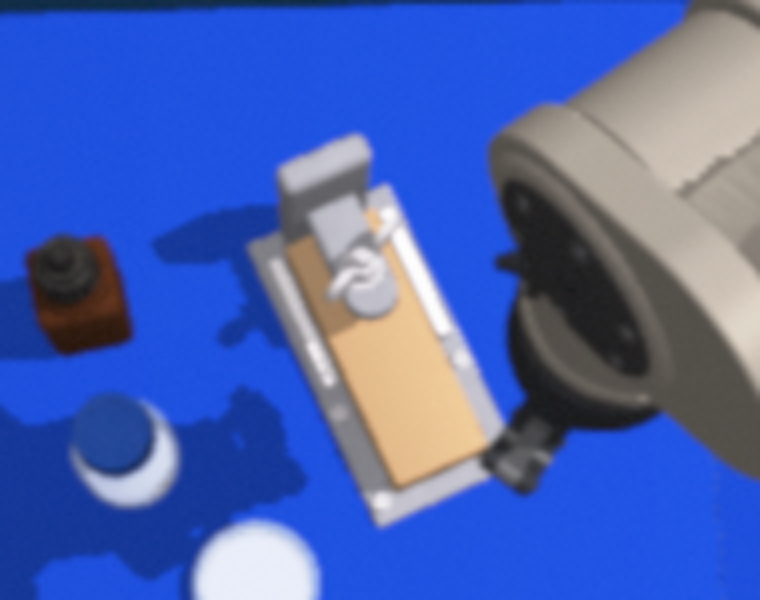

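View pics/s18.png

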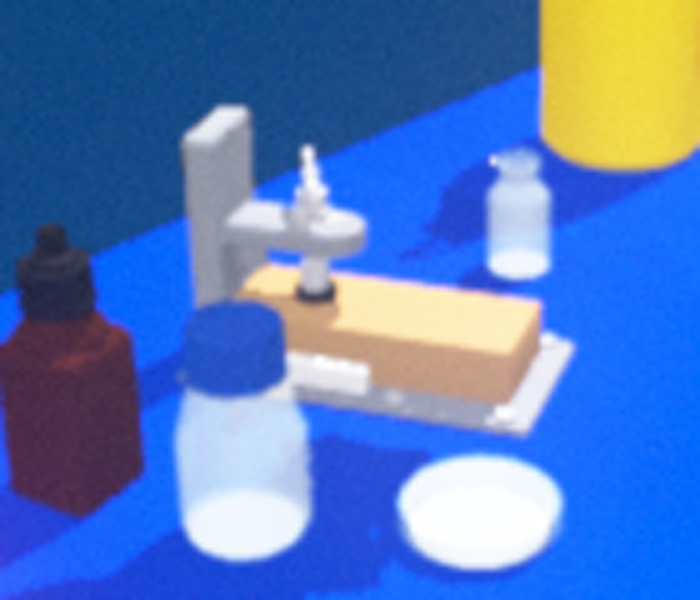

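```bash
python3 -c "
from station import bot
print(bot.hand_in())"
```

```text
the job is handed in; nothing more can be done
None
```

The cork block is home against the column and the wing nut is tightened onto it. I handed the job in at about 25 s; no verdict is reported.

- **Block:** I pushed it with the shut fingertips until it stopped dead. The fingertip force rose to about 18 N and the tool stood at clamp x = -125 mm. A camera check afterwards put the block's centre at x = -34.8 mm, against -35 mm for fully home.
- **Nut:** I turned it from about 1.22 rad to about 7.3 rad in two clockwise strokes, one on each wing. The force readings between moves stayed around 3 N at most. The nut value comes from the wing direction in the pictures and the stroke count. By the given spring rate it means about 4.5 N under the foot, though I could not measure that force directly.
- **Last pictures:** The foot is on the block, the block touches the column, and the bottles, vial and dish look unmoved. The gripper is clear, 0.2 m above the table.
- **Disagreements:** The top camera and the wrist camera differed by 2 to 3 mm on where the clamp is. Two of the network's points were far off (the clamp origin in the wrist view and stop_face in the scene view). I left out the network points and used the clamp's visible edges, with a pose weighted towards the wrist camera. Contact with the block and nut then agreed with that pose to within about 1 mm.

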